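# Hang the hooked slide carrier in the deep staining tank

### The arm

A 6-joint arm with a two-finger parallel gripper is mounted at the origin on the work surface. World frame = base frame: x ahead of the robot, y to its left, z up, the work surface at z = 0. Lengths are in m, angles in degrees, forces in N, time in s.
With the tool pointing down it reaches from about 0.325 to 0.775 m from the base axis. Payload 5.5 kg.
Tool frame: the origin (TCP) lies at the centre of the arm's flange, where the gripper is bolted on; the fingertips stand 182 mm ahead of it and the grasp point (between the pads) lies 163 mm ahead of it; z points along the fingers, y is the direction in which the jaws open and shut (so a half turn about z gives the same grasp; the last joint's range is limited). The gripper opens to 88 mm and grips with 3 to 60 N. Pads are 20 mm wide; open, the fingers measure 115 mm over their backs; the gripper's body (75 mm by 178 mm) begins 61 mm behind the grasp point.
Start: joints at [60.923, 5.22, 70.514, -0, 104.267, -3.249], TCP at [0.261, 0.54, 0.405] pointing down, gripper open.
Joint ranges: [-164.24, 164.24], [-49.07, 125.15], [9.68, 141.18], [-86.29, 266.29], [3.28, 154.24], [-151.56, 151.56]. Speed limits (degrees/s): [147.25, 147.25, 172.46, 180, 180, 180].

### API

Orientations are given as [roll, pitch, yaw] about the fixed x, y, z axes, in that order (R = Rz(yaw) Ry(pitch) Rx(roll)).
In Python, from station import r gives the robot as it stands. The module is installed in compiled form; this text tells all that it offers. Calls block until the motion is done:
- r.reach(position, orientation): joint-space move of the TCP to a pose.
- r.servo_line(position, rotation=None, speed=0.15): straight line of the TCP; rotation=None keeps the orientation; speed is the mean speed in m/s.
- r.move_joints(angles): joint-space move.
- r.let_go() and r.grab(squeeze=None): open the fingers fully, or close them until they stop; squeeze is the grip in N (None keeps the last).
- r.wait(seconds).
- r.inverse_kinematics(position, orientation): joint angles nearest the present ones, or None.
- r.sense(): the state.
- r.snapshot(name): name is "scene" or "top" or "wrist"; returns a dict with "frame" (384x512x3 uint8, red, green, blue), "fx", "fy", "cx", "cy" (pixels), "R" (3x3) and "t" (3): a world point X has camera coordinates R X + t. Camera axes: x right, y down, z forward; pixel columns grow to the right and rows downward; lengths in m; the calibration is good to about 2 mm. A picture is of the moment at which its call begins. There is no depth.
A pose or a line that the arm cannot do raises r.IKError and nothing moves.
- r.hand_in(): hands the job in, once; it reports no verdict.
The state is a dict: "clock": time; "joints": joint angles; "joint_vel": joint speeds; "joint_torque": joint torques, N m; "tcp_pos": TCP position; "orientation": TCP orientation; "contact_force": force on the tool from outside, world axes, zero at the start; "torque": the same for the moment, N m; "opening": finger opening in m.
Only numpy, scipy, OpenCV 4.12 (cv2) and the standard library are available. Lean on these libraries where they do the work, as an engineer would, in place of code of your own. Each camera call takes 0.05 s, during which the arm holds its last target. There are 200 camera calls.

### The job

Hang the slide carrier that has a hook on the rim of the deep steel staining tank: hook over the outside of one wall, basket inside the tank, hanging clear of the tank's floor. Lower the hook over the rim while you still hold the carrier, then let go. Leave the other slide carrier, the one without a hook, where it stands.

Things in the scene. Friction and masses are not known exactly. Their poses are not given: they have to be found in the camera images.
- carrier: Steel slide carrier with a hook, loose, upright, 0.15-0.31 kg. Origin: centre of basket underside, z up; hook points to its +x, at the start away from the robot (yaw within 35 deg). Basket 46 (x) by 84 (y) by 32 high. A strap 30 wide rises on the +x side, outer face at x=26. Above it the grip tab, centred on x=24.5, y=0: 12 thick (x), 24 wide (y), z=98 to 145; pinch it across the 12 mm from above.
- hook_tip (a point): Lower end of the hook's lip; carrier frame x=57.5, y=0, z=57 mm. The hook is a 30 mm wide bent plate: from the strap (x=26) a roof, its underside falling from z=95 to z=83 at x=56, then a lip 3 thick straight down. The mouth between strap and lip is 30 wide, open below. With a wall in mid-mouth the rim meets the roof at z=89; let go, the carrier settles leaning up to some 10 deg.
- deep_tank: Deep staining tank: open-topped steel box 110 (x) by 130 (y) by 130 high, walls and floor 5 thick, fixed to the bench. Origin: centre of underside, z up; yaw within 23 deg. Any wall will do; the 130 mm long ones (middle of thickness at x=+-52.5) give most room. A like tank only 60 high, also fixed, stands elsewhere: too shallow to hang the carrier in.
- plain_carrier: The other slide carrier, to be left alone: same basket and grip tab, but strap and tab rise from the middle of the basket and there is no hook. Loose, 0.2 kg. Origin: centre of basket underside, z up; 46 (x) by 84 (y), 145 high.

How it is judged:
By the outcome, as a careful person would: the job done as asked, in the order asked, and still so for the second after the job is handed in, with the robot touching nothing.
It also fails if it takes over 51 s, if anything falls off the work surface, if the arm or the gripper's body presses on something with over 40 N, if the wrist force passes 120 N, or if a joint passes its speed limit or range.

## Working session

There is one attempt and no reset: what is moved stays moved. The work goes in short steps, each a Python script; the robot and the scene stay as the last script left them, time stands still between calls to the robot, and variables do not carry over. Pictures are saved under pics/ and viewed, about 8 in all and at most 12, crops included, and the job is handed in when it is done.

```bash
mkdir -p pics; cat > h.py <<'E'
import numpy as np, cv2, pickle
from station import r
def snap(n,f):
    s=r.snapshot(n); cv2.imwrite('pics/'+f+'.png',s['frame'][:,:,::-1]); pickle.dump(s,open(f+'.pkl','wb')); return s
def ray(s,u,v,z):
    R=np.array(s['R']);t=np.array(s['t']);c=-R.T@t
    d=R.T@np.array([(u-s['cx'])/s['fx'],(v-s['cy'])/s['fy'],1]); return c+d*(z-c[2])/d[2]
def proj(s,X):
    p=np.array(s['R'])@X+np.array(s['t']); return s['fx']*p[0]/p[2]+s['cx'],s['fy']*p[1]/p[2]+s['cy']
E
python3 - <<'E'
from h import *
a=snap('scene','s0');b=snap('top','t0')
for s in(a,b):print(s['fx'],-np.array(s['R']).T@s['t'],np.round(s['R'],2).tolist())
cv2.imwrite('pics/t0b.png',cv2.resize(b['frame'][:,:,::-1],(800,600),interpolation=cv2.INTER_CUBIC))
cv2.imwrite('pics/s0b.png',cv2.resize(a['frame'][:,:,::-1],(800,600),interpolation=cv2.INTER_CUBIC))
print(r.sense()['clock'])
E
```

```text
359.1326315236698 [1.15733563 0.18681057 0.74312369] [[-0.32, 0.95, 0.01], [0.69, 0.24, -0.68], [-0.65, -0.21, -0.73]]
405.9922330149193 [ 0.47784879 -0.02120341  1.30194425] [[-0.03, -1.0, -0.02], [-1.0, 0.03, -0.07], [0.07, 0.02, -1.0]]
0.1
```

View pics/t0b.png

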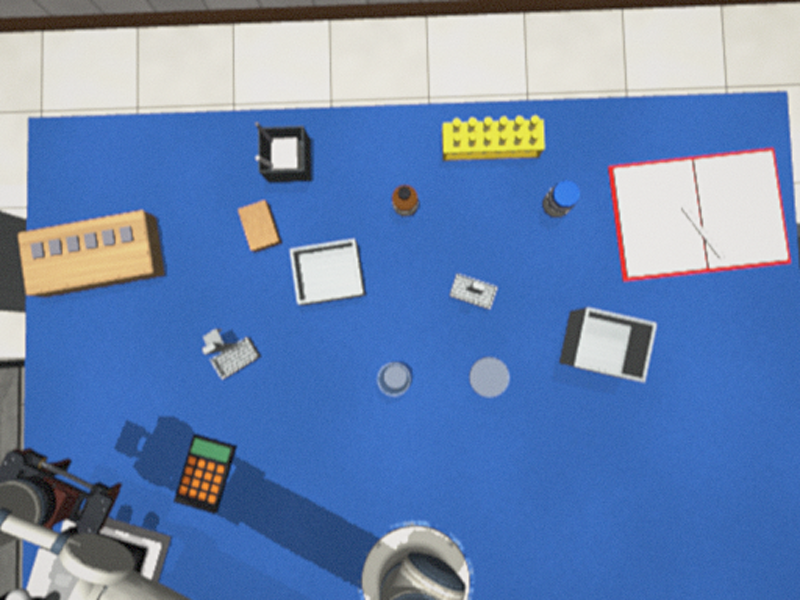

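View pics/s0b.png

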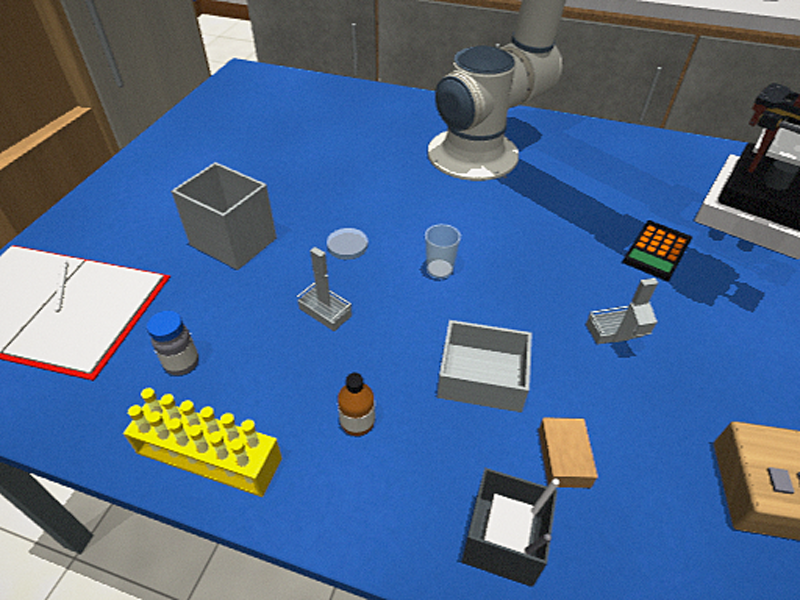

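The top view shows the hooked carrier at about (232,352) and the deep tank at about (610,345). The shallow tank is at (328,271) and the plain carrier at (474,290), all in 800-px coordinates. The scene view agrees. Next I'll zoom in to pick corners.

```bash
python3 - <<'E'
from h import *
a=pickle.load(open('s0.pkl','rb'));b=pickle.load(open('t0.pkl','rb'))
def crop(s,u,v):
    c=cv2.resize(s['frame'][v:v+60,u:u+80,::-1],(400,300),interpolation=cv2.INTER_CUBIC)
    for i in range(0,80,10):cv2.putText(c,str(u+i),(i*5,8),0,.3,(0,255,255));cv2.line(c,(i*5,10),(i*5,14),(0,255,255))
    for i in range(10,60,10):cv2.putText(c,str(v+i),(0,i*5+3),0,.3,(0,255,255))
    return c
cv2.imwrite('pics/c1.png',np.vstack([np.hstack([crop(b,350,190),crop(b,110,195)]),np.hstack([crop(a,105,102),crop(a,360,170)])]))
for s,u,v,z in[(b,390,220,.13),(b,150,228,.03),(b,137,218,.14),(a,142,120,.13)]:print(ray(s,u,v,z))
# blobs
for n,s in(('top',b),('scene',a)):
    h=cv2.cvtColor(s['frame'],cv2.COLOR_RGB2HSV);m=(h[...,1]<90).astype('uint8')
    for c in cv2.findContours(m,0,2)[0]:
        if 150<cv2.contourArea(c)<6000:
            p=cv2.approxPolyDP(cv2.convexHull(c),1.5,True)[:,0].tolist();print(n,cv2.contourArea(c),p)
E
```

```text
[ 0.46100721 -0.37067158  0.13      ]
[0.45560565 0.34893744 0.03      ]
[0.48722077 0.35422326 0.14      ]
[ 0.45918059 -0.37271238  0.13      ]
top 2692.5 [[300, 366], [299, 383], [233, 383], [231, 368], [235, 354], [242, 345], [260, 335], [274, 337], [292, 347]]
top 448.5 [[124, 279], [149, 286], [137, 327], [112, 320]]
top 231.0 [[250, 232], [258, 234], [262, 241], [260, 248], [256, 251], [245, 243], [244, 236]]
top 462.0 [[316, 229], [323, 234], [325, 243], [320, 251], [310, 253], [302, 247], [301, 237], [305, 231]]
top 577.0 [[138, 210], [158, 216], [165, 228], [142, 242], [129, 224], [130, 215]]
top 2084.5 [[365, 200], [380, 197], [419, 206], [412, 244], [359, 232]]
top 393.0 [[292, 175], [317, 183], [313, 197], [288, 189]]
top 1553.5 [[227, 153], [233, 187], [225, 190], [190, 194], [185, 160]]
top 1005.5 [[193, 81], [197, 89], [198, 114], [172, 115], [166, 109], [163, 101], [163, 79]]
top 1674.5 [[299, 0], [0, 11], [0, 0]]
scene 3118.0 [[310, 300], [356, 306], [358, 308], [349, 360], [340, 374], [296, 358]]
scene 172.5 [[491, 300], [504, 301], [508, 314], [496, 314]]
scene 183.0 [[238, 273], [222, 277], [218, 272], [216, 262], [239, 257]]
scene 508.5 [[117, 208], [121, 213], [126, 230], [120, 238], [110, 239], [104, 234], [97, 217]]
scene 2756.0 [[287, 205], [339, 213], [338, 249], [333, 263], [280, 254]]
scene 967.5 [[419, 178], [420, 206], [416, 213], [382, 219], [375, 208], [378, 199], [410, 179]]
scene 770.5 [[201, 158], [207, 161], [224, 194], [224, 202], [214, 211], [193, 198], [190, 189], [198, 160]]
scene 5660.5 [[7, 157], [100, 175], [103, 178], [59, 237], [50, 237], [0, 225], [0, 164]]
scene 376.5 [[233, 150], [233, 160], [225, 165], [213, 163], [209, 156], [210, 151], [216, 147], [226, 146]]
scene 319.5 [[287, 144], [293, 149], [289, 173], [285, 176], [277, 176], [273, 172], [272, 149], [278, 144]]
scene 2955.0 [[137, 104], [170, 118], [176, 152], [151, 172], [121, 156], [109, 122]]
```

View pics/c1.png

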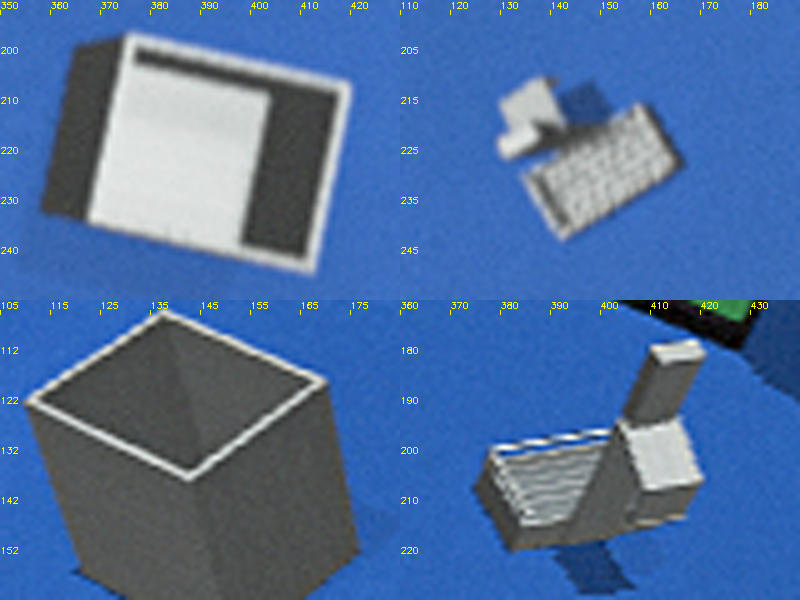

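The crops show the tank rim corners clearly: top (374.5,196.5), (420,206), (412.5,244.5), (367,234.5), and scene (137,104), (170,118), (142.5,138), (110,122). The carrier's tab top is near top (133.5,220) and scene (414,180). The hook roof lies beyond it.

```bash
python3 - <<'E'
from h import *
a=pickle.load(open('s0.pkl','rb'));b=pickle.load(open('t0.pkl','rb'))
for s,C in((b,[(374.5,196.5),(420,206),(412.5,244.5),(367,234.5)]),(a,[(137.5,103.5),(170.5,117.5),(142.5,138),(109.5,122)])):
    P=np.array([ray(s,u+.0,v,.13)[:2] for u,v in C]);print(P.round(4).tolist(),P.mean(0))
    for i in range(4):
        d=P[(i+1)%4]-P[i];print(np.linalg.norm(d),np.degrees(np.arctan2(d[1],d[0])))
p=[ray(b,*q,.032)[:2] for q in((143,243),(166.5,228.3),(134.5,231))]
d=p[1]-p[0];print('basket',p,np.linalg.norm(d),np.degrees(np.arctan2(d[1],d[0])),np.linalg.norm(p[2]-p[0]))
yaw=np.arctan2(d[1],d[0])+np.pi/2
m=(p[0]+p[1])/2+0.0475*np.array([np.cos(yaw),np.sin(yaw)]);print('yaw',np.degrees(yaw),'tab',m)
print(ray(b,133.5,220,.145),ray(a,414,180,.145))
tab=m
# wrist look: camera view above the carrier
r.reach([tab[0],tab[1],.145+.12+.163],[180,0,np.degrees(yaw)+90 if 0 else np.degrees(yaw)-90])
print(r.sense()['tcp_pos'],r.sense()['joints'],r.sense()['clock'])
s=snap('wrist','w0');print(-np.array(s['R']).T@s['t'])
cv2.imwrite('pics/w0b.png',s['frame'][:,:,::-1])
E
```

```text
[[0.5295, -0.3298], [0.4985, -0.4578], [0.3898, -0.4308], [0.4216, -0.3034]] [ 0.45984528 -0.38045948]
0.1317463061717116 -103.60826416001325
0.1120692441459072 166.02513064062964
0.1312688897114805 75.97839706190244
0.11112021953363116 -13.730071300921049
[[0.3909, -0.428], [0.4221, -0.3019], [0.5298, -0.3298], [0.4973, -0.4542]] [ 0.46002374 -0.37848443]
0.1298673937137833 76.10940373277154
0.11129016606455064 -14.528273286336823
0.12859849339655458 -104.65547377604669
0.10956659006814035 166.13124849094504
basket [array([0.40948846, 0.37088848]), array([0.453263  , 0.29637479]), array([0.44762129, 0.39736062])] 0.08642049694744311 -59.567052000503985 0.04642075857521633
yaw 30.432947999496015 tab [0.4723313  0.35769179]
[0.48175162 0.36274285 0.145     ] [0.47551094 0.36285599 0.145     ]Traceback (most recent call last):
  File "<stdin>", line 14, in <module>
station.IKError: the arm cannot take that pose within its joint ranges
```

```bash
python3 - <<'E'
from h import *
print(r.sense()['orientation'])
for y in(120.4,-59.6):
  for z in(.287,.39,.43,.487):print(y,z,r.inverse_kinematics([.476,.361,z],[180,0,y]))
for c in(-14,166,76,-104):
  for o in(90,-90):
    for k in(1,):
      cy=np.radians(c);t=np.array([.46,-.3795]);w=52.5 if c in(-14,166) else 62.5
      p=t+(w-41+24.5)/1000*np.array([np.cos(cy),np.sin(cy)])
      for z in(.328,.487):print(c,o,z,p.round(3),r.inverse_kinematics([*p,z],[180,0,(c+o+180)%360-180]))
r.reach([.456,.351,.43],[180,0,120.4])
print(r.sense()['tcp_pos'],r.sense()['joints'],r.sense()['clock'])
s=snap('wrist','w0');print(-np.array(s['R']).T@s['t'])
cv2.imwrite('pics/w0b.png',s['frame'][:,:,::-1])
E
```

```text
[-1.79901512e+02 -5.72226532e-03  1.54169462e+02]
120.4 0.287 [ 3.39141946e+01  5.30186373e+00  8.23424256e+01 -2.54444375e-14
  9.23557107e+01  3.51419465e+00]
120.4 0.39 [ 3.39141946e+01  4.66872825e+00  7.25780882e+01 -2.54444375e-14
  1.02753184e+02  3.51419465e+00]
120.4 0.43 [ 3.39141946e+01  5.20805034e+00  6.79489535e+01 -2.54444375e-14
  1.06842996e+02  3.51419465e+00]
120.4 0.487 [ 3.39141946e+01  6.78843139e+00  6.04056321e+01 -2.54444375e-14
  1.12805937e+02  3.51419465e+00]
-59.6 0.287 None
-59.6 0.39 None
-59.6 0.43 None
-59.6 0.487 None
-14 90 0.328 [ 0.495 -0.388] [-41.20809866   9.57997191  73.53602576   0.          96.88400233
 -27.20809866]
-14 90 0.487 [ 0.495 -0.388] [-41.20809866  11.92286894  54.70774225   0.         113.36938881
 -27.20809866]
-14 -90 0.328 [ 0.495 -0.388] None
-14 -90 0.487 [ 0.495 -0.388] None
166 90 0.328 [ 0.425 -0.371] [-4.45541015e+01 -4.23869110e-01  8.40648901e+01 -2.54444375e-14
  9.63589790e+01  1.49445899e+02]
166 90 0.487 [ 0.425 -0.371] [-4.45541015e+01  1.54991783e+00  6.59008123e+01 -2.54444375e-14
  1.12549270e+02  1.49445899e+
[... 675 characters left out ...]
14
  1.12616644e+02  6.52235099e+01]
-104 90 0.328 [ 0.449 -0.424] [-4.65329261e+01  7.80869105e+00  7.54835488e+01 -2.54444375e-14
  9.67077602e+01  5.74670739e+01]
-104 90 0.487 [ 0.449 -0.424] [-4.65329261e+01  1.00375845e+01  5.68356658e+01 -2.54444375e-14
  1.13126750e+02  5.74670739e+01]
-104 -90 0.328 [ 0.449 -0.424] [ -46.5329261     7.80869105   75.48354876    0.           96.70776019
 -122.5329261 ]
-104 -90 0.487 [ 0.449 -0.424] [ -46.5329261    10.03758447   56.83566582    0.          113.12674971
 -122.5329261 ]
[0.45548519 0.35171323 0.42980882] [3.42761111e+01 1.79991555e+00 7.15144629e+01 3.98394536e-02
 1.06702129e+02 3.78886667e+00] 1.1583
[0.41957557 0.41348927 0.41026361]
```

View pics/w0b.png

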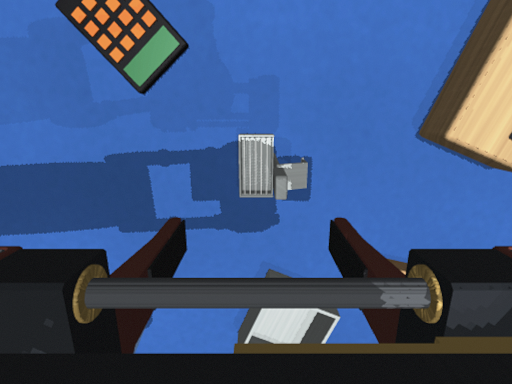

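The wrist view shows the basket at (239–274, 135–197), aligned with the image. The tab top is at about (281,188) with the hook roof to its right, so the yaw estimate is good.

```bash
python3 - <<'E'
from h import *
s=pickle.load(open('w0.pkl','rb'))
c=cv2.resize(s['frame'][125:210,225:325,::-1],(800,680)[:2],interpolation=cv2.INTER_CUBIC)[:600]
for i in range(0,100,10):cv2.putText(c,str(225+i),(i*8,10),0,.4,(0,255,255));cv2.line(c,(i*8,12),(i*8,20),(0,255,255))
for i in range(5,75,10):cv2.putText(c,str(125+i),(0,i*8+3),0,.4,(0,255,255))
cv2.imwrite('pics/w0c.png',c)
for q in((276,177),(287,177),(287,199),(276,199),(281.5,188)):print(q,ray(s,*q,.145)[:2])
P=[ray(s,*q,.032)[:2] for q in((239,135),(239,197))];d=P[0]-P[1];print(P,np.linalg.norm(d),np.degrees(np.arctan2(d[1],d[0]))+90)
E
```

```text
(276, 177) [0.4642653  0.37216255]
(287, 177) [0.4732595  0.37745954]
(287, 199) [0.48483255 0.35897503]
(276, 199) [0.47564902 0.35356531]
(281.5, 188) [0.47444175 0.36563751]
[array([0.41258998, 0.37781646]), array([0.45405769, 0.30459205])] 0.08415096270246403 209.52330517334383
```

View pics/w0c.png

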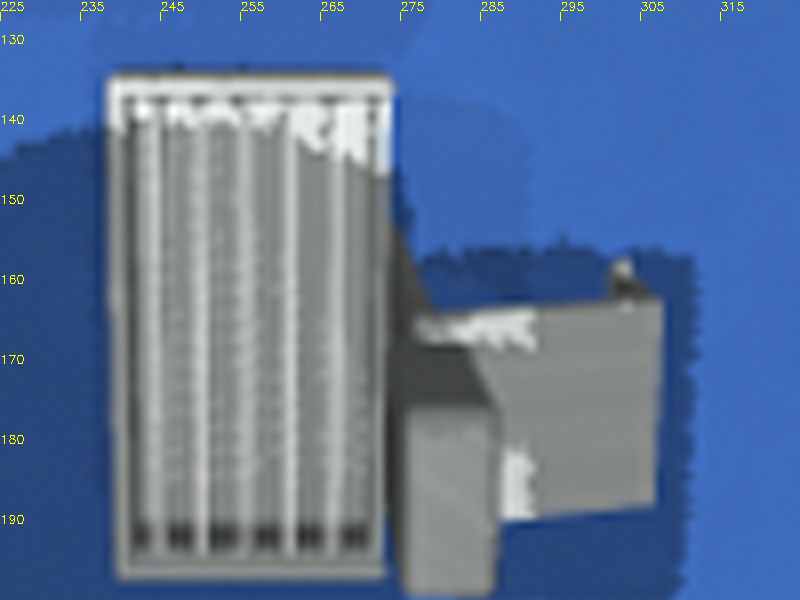

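The close-up puts the tab top at (275.5–286.5, 176–199.5). The tab and basket estimates agree on (0.4747, 0.365) with yaw 29.5°, so I'll grasp.

```bash
python3 - <<'E'
from h import *
y=119.5;p=[.4746,.365]
def st(m):
    q=r.sense();print(m,round(q['clock'],2),np.round(q['tcp_pos'],4),np.round(q['contact_force'],2),np.round(q['torque'],2),round(q['opening'],4))
r.reach([*p,.37],[180,0,y]);st('above')
r.servo_line([*p,.288],speed=.08);r.wait(.3);st('down')
r.grab(35);r.wait(.3);st('grab')
r.servo_line([*p,.32],speed=.08);r.wait(.3);st('up')
r.servo_line([*p,.50],speed=.15);r.wait(.5);st('up2')
a=snap('scene','s1');w=snap('wrist','w1')
cv2.imwrite('pics/g1.png',np.hstack([cv2.resize(a['frame'][90:250,320:480,::-1],(400,400)),cv2.resize(w['frame'][100:,100:400,::-1],(400,379))[:400].copy() if 0 else cv2.resize(w['frame'][:,:,::-1],(400,400))]))
E
```

```text
above 1.57 [0.4738 0.3658 0.3683] [-0.88 -0.33 -0.18] [-0.05  0.04  0.01] 0.0879
down 3.05 [0.4746 0.365  0.2884] [ 0.26 -0.51 -0.04] [-0.05  0.01 -0.02] 0.0877
grab 4.5 [0.4746 0.365  0.288 ] [ 0.05 -0.57  0.63] [-0.18  0.21  0.  ] 0.0117
up 5.35 [0.4745 0.365  0.3194] [ 0.   -0.23 -2.92] [-0.05 -0.03  0.03] 0.012
up2 7.2 [0.4746 0.365  0.5   ] [-0.75  1.16 -1.95] [-0.04 -0.04 -0.  ] 0.0119
```

View pics/g1.png

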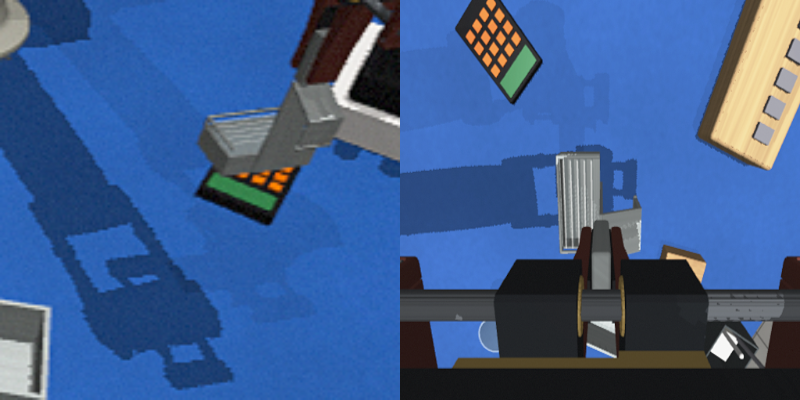

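The picture shows the carrier held level between the fingers and clear of the bench. Next I'll carry it to above the far (+x) wall.

```bash
python3 - <<'E'
from h import *
p=[.4949,-.3882]
r.servo_line([*p,.50],[180,0,76],speed=.3);r.wait(.5)
q=r.sense();print(round(q['clock'],2),np.round(q['tcp_pos'],4),q['orientation'],q['opening'])
a=snap('scene','s2');w=snap('wrist','w2');t=snap('top','t2')
cv2.imwrite('pics/g2.png',np.hstack([cv2.resize(a['frame'][40:190,80:230,::-1],(400,400),interpolation=cv2.INTER_CUBIC),cv2.resize(w['frame'][:,100:484,::-1],(400,400))]))
E
```

```text
10.46 [ 0.4949 -0.3882  0.5   ] [1.79999905e+02 1.58698409e-03 7.60046329e+01] 0.011608350186494214
```

View pics/g2.png

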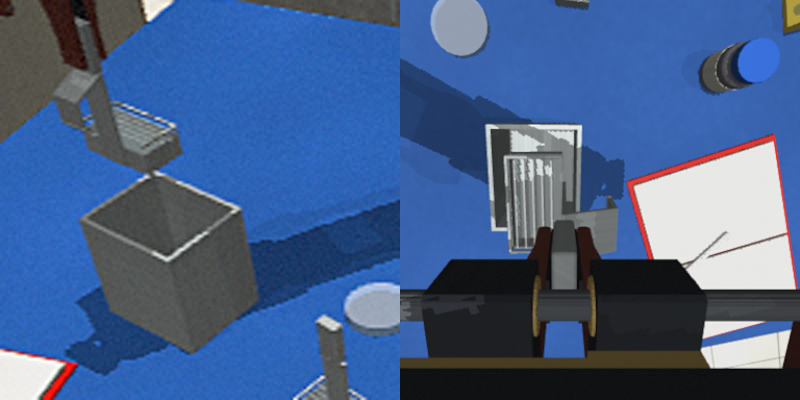

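The wrist view shows the tank rim and the basket aligned in yaw, and the hook sits to the right of the right-hand (+x) wall. I'll check numerically by marking predicted points on the view.

```bash
python3 - <<'E'
from h import *
w=pickle.load(open('w2.pkl','rb'));f=cv2.resize(w['frame'][100:250,170:330,::-1],(800,750),interpolation=cv2.INTER_CUBIC)
def T(c,yaw,z,P):
    y=np.radians(yaw);P=np.array(P)/1000;return np.array([c[0]+P[0]*np.cos(y)-P[1]*np.sin(y),c[1]+P[0]*np.sin(y)+P[1]*np.cos(y),z+P[2]])
def mark(X,col):
    u,v=proj(w,X);cv2.drawMarker(f,(int((u-169.5)*5),int((v-99.5)*5)),col,0,14,1);print(round(u,1),round(v,1))
print('tank')
for x,y in((55,65),(-55,65),(-55,-65),(55,-65),(50,60),(-50,60)):mark(T((.460,-.3795),-14,0,(x,y,130)),(0,0,255))
y=np.radians(-14);c=np.array([.4949,-.3882])-.0245*np.array([np.cos(y),np.sin(y)])
print('carrier')
for P in((23,42,32),(-23,42,32),(-23,-42,32),(56,15,86),(59,15,86),(57.5,15,57),(57.5,-15,57)):mark(T(c,-14,.212,P),(0,255,0))
cv2.imwrite('pics/m2.png',f[:600])
E
```

```text
tank
272.8 119.0
180.3 119.0
187.4 221.4
271.4 221.4
268.6 123.3
184.8 123.3
carrier
254.9 150.5
199.2 150.5
204.2 243.7
303.8 201.2
308.3 201.2
299.8 189.9
298.3 226.4
```

View pics/m2.png

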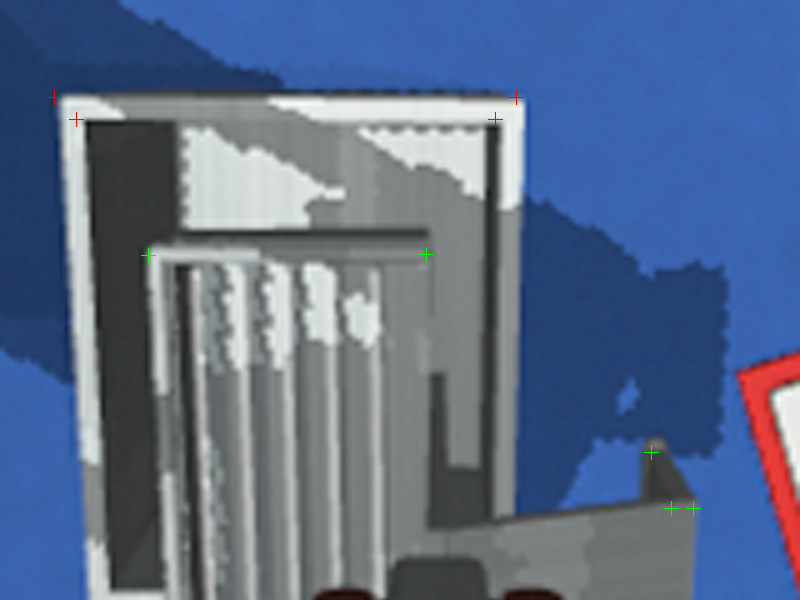

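The predicted markers match the image within about 2 mm: the tank corners sit 1–2 px to the right, and the basket and lip coincide. I'll lower it with force watch.

```bash
python3 - <<'E'
from h import *
p=np.array([.4959,-.3884])
r.servo_line([*p,.345],speed=.08);r.wait(.4)
f0=np.array(r.sense()['contact_force']);z=.345;print(f0.round(2))
while z>.322:
    z-=.0015;r.servo_line([*p,z],speed=.03);r.wait(.15)
    q=r.sense();d=np.array(q['contact_force'])-f0;print(round(z,4),d.round(2))
    if d[2]>2.:break
q=r.sense();print(round(q['clock'],2),np.round(q['tcp_pos'],4))
a=snap('scene','s3');w=snap('wrist','w3')
cv2.imwrite('pics/g3.png',np.hstack([cv2.resize(a['frame'][60:180,90:210,::-1],(400,400),interpolation=cv2.INTER_CUBIC),cv2.resize(w['frame'][90:270,150:330,::-1],(400,400))]))
E
```

```text
[-0.26  0.41 -2.49]
0.3435 [ 0.65 -0.81  1.12]
0.342 [ 1.   -0.45 -0.04]
0.3405 [0.6  0.17 0.28]
0.339 [0.6  0.24 0.16]
0.3375 [-0.17  0.08 -0.64]
0.336 [-1.28 -0.27 -0.87]
0.3345 [ 0.35 -0.3   0.69]
0.333 [ 0.48 -0.08  0.73]
0.3315 [ 0.84 -0.46  0.14]
0.33 [ 0.3  -0.35  0.66]
0.3285 [ 0.06 -0.46  2.8 ]
17.5 [ 0.4959 -0.3884  0.3289]
```

View pics/g3.png

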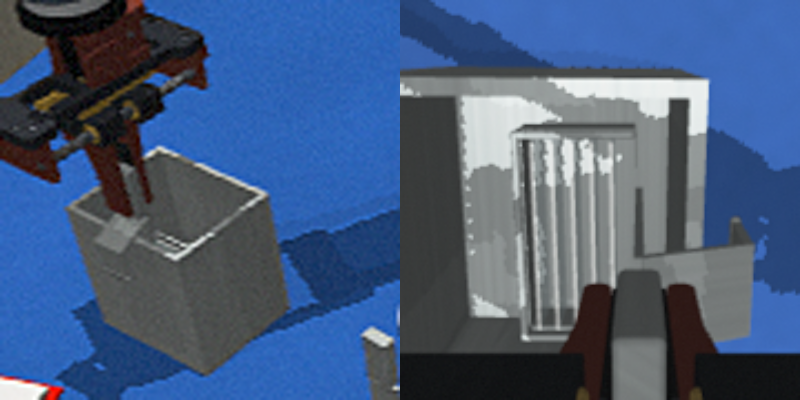

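Contact came at the expected height. The pictures show the lip outside the wall and the basket inside. I'll release it, retreat straight up and look.

```bash
python3 - <<'E'
from h import *
p=np.array([.4959,-.3884])
r.let_go();r.wait(.4);q=r.sense();print(round(q['clock'],2),np.round(q['contact_force'],2),q['opening'])
r.servo_line([*p,.50],speed=.1);r.wait(1)
w=snap('wrist','w4');a=snap('scene','s4');r.wait(.5);b=snap('scene','s5')
print('moving diff',np.abs(a['frame'].astype(int)-b['frame']).mean(),'clock',r.sense()['clock'])
s=pickle.load(open('s0.pkl','rb'));print('plain diff',np.abs(s['frame'][150:215,185:230].astype(int)-b['frame'][150:215,185:230]).mean())
cv2.imwrite('pics/g4.png',np.hstack([cv2.resize(b['frame'][60:180,90:210,::-1],(400,400),interpolation=cv2.INTER_CUBIC),cv2.resize(w['frame'][90:270,150:330,::-1],(400,400))]))
E
```

```text
19.23 [-0.05 -0.31 -0.54] 0.08780514400253481
moving diff 3.185572306315104 clock 22.75
plain diff 3.3574928774928776
```

View pics/g4.png

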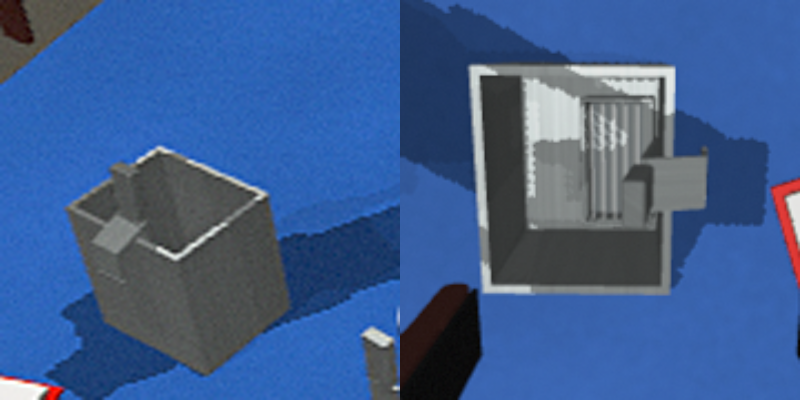

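The carrier hangs on the far wall with its lip outside and basket inside, leaning slightly. The gripper is clear of it. Handing in.

```bash
python3 -c "
from station import r
r.hand_in()"
```

```text
the job is handed in; nothing more can be done
```

The hooked carrier now hangs on the far (+x) long wall of the deep tank, and I handed the job in shortly after 22.75 s on the clock. I gripped it by the tab, carried it over the tank and lowered the hook over the rim while still holding it. I let go only once the rim took the load, then backed the arm straight up.

**What the last checks showed:**
- **Rim contact:** the upward force rose 2.8 N at tool height 0.3285 m, against a predicted 0.329 m. That puts the basket about 4 cm above the bench, or about 3.5 cm above the tank floor. I inferred this from the contact height and did not measure it directly.
- **Final pictures:** the lip is outside the wall and the basket is inside, leaning slightly. The gripper is open and clear.
- **Stillness:** two scene pictures 0.5 s apart differed by 3.2 grey levels on average, which I took to be image noise.
- **Plain carrier:** its area differs from the first picture by about the same amount (3.4), so it appears unmoved.

No check failed or disagreed beyond about 2 mm of calibration error.

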